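# Tip a tray of machined slugs into the feed hopper

### The arm

A 6-joint arm with a two-finger parallel gripper is mounted at the origin on the work surface. World frame = base frame: x ahead of the robot, y to its left, z up, the work surface at z = 0. Lengths are in m, angles in rad, forces in N, time in s.
With the tool pointing down it reaches from about 0.325 to 0.9 m from the base axis. Payload 6.1 kg.
Tool frame: the origin (TCP) lies midway between the tips of the shut fingers; the grasp point (between the pads) lies 19 mm behind it (ctrl.tcp_to_grasp is the distance from the TCP to the grasp point, in m); z points along the fingers, y is the line along which they close (so a half turn about z gives the same grasp; the last joint's range is limited). The gripper opens to 87 mm and grips with 3 to 60 N. Pads are 19 mm wide; open, the fingers measure 117 mm over their backs; the gripper's body (75 mm by 190 mm) begins 51 mm behind the grasp point.
Start: joints at [-1.372, 0.22, 1.526, -0, 1.395, -0.126], TCP at [0.199, -0.592, 0.223] pointing down, gripper open.
Joint ranges: [-2.98, 2.98], [-0.91, 2.08], [0.09, 2.57], [-1.24, 4.39], [0.2, 2.65], [-2.68, 2.68]. Speed limits (rad/s): [2.57, 2.57, 3.01, 3.14, 3.14, 3.14].

### API

Orientations are given as a 3x3 rotation matrix whose columns are the frame's x, y, z axes.
In Python, from cell import ctrl gives the robot as it stands. The module is installed in compiled form; this text tells all that it offers.
- The arm moves only by the tool play_rows, never from a script. Its argument "moves" is a list of rows, each a list of 5 numbers: the finger opening in mm, from 0 to 87, then the shift along the tool's x, y, z in mm, then the turn about the tool's z in rad. In form: [[jaw, dx, dy, dz, twist], ...]. A call has 1 to 20 rows; each row is the pose to reach, as a shift and turn from the pose commanded when the call began, along the tool's axes at that moment; what a row does not reach only later rows make up. A row lasts 1/12 s, in which the tool goes at most 41.7 mm and 7.16 degrees, less where a joint would pass 70% of its speed; a pose out of reach is approached as far as the arm can. A call with a gripper value outside its range is refused whole. The fingers move at their own pace and stop on an object; the grip force is fixed at half the most. Time passes only in rows, so rows that repeat a pose let the fingers close. It gives the time, the measured TCP pose, the force, the opening and the grip force at its end, in the units of the state.
- ctrl.read_state(): the state, without advancing time (a new reading comes with each control period).
- ctrl.read_camera(name): name is "side" or "top" or "wrist"; returns a dict with "color" (480x640x3 uint8, blue, green, red), "camera_matrix" (3x3 intrinsics, pixels), "extrinsics" (4x4, takes a point from camera to world coordinates); the wrist camera has in their place "hand_eye" (4x4, takes a point from camera to tool coordinates, whose origin is the TCP and whose axes are the flange's). Camera axes: x right, y down, z forward; pixel columns grow to the right and rows downward; lengths in m; the calibration is good to about 2 mm. A picture is of the moment at which its call begins: read the wrist's pose just before it. There is no depth.
- ctrl.hand_in(): hands the job in; it is judged then, once.
The state is a dict: "time": time; "q": joint angles; "joint_velocities": joint speeds; "tau": joint torques, N m; "position": TCP position; "eef_rot": TCP orientation; "wrist_force": force on the tool from outside, world axes, zero at the start; "wrist_torque": the same for the moment, N m; "gripper_width": opening from 0.0 (shut) to 1.0 (fully open); "grip_force": force on a finger pad.
Only numpy, scipy, OpenCV 4.12 (cv2) and the standard library are available. Lean on these libraries where they do the work, as an engineer would, in place of code of your own. Each camera call takes 0.05 s, during which the arm holds its last target. There are 200 camera calls.

### The job

First make sure by touch that the hopper's gate is shut: press its head firmly down until it sits hard on its stop. Then lift the tray by its carrying bar, set it down level between the fences of the hopper's shelf with its pouring end at the bin and let go of it, all pieces still inside; take it anew by the leaning tail grip and tip it steeply so that all six pieces go into the bin. Lower the empty tray level onto the shelf again, let go, and leave the other things on the bench alone.

Things in the scene. Friction and masses are not known exactly. Their poses are not given: they have to be found in the camera images.
- hopper: (Sizes of all things are in mm.) Grey sheet-metal feed hopper with a tipping shelf, fixed to the table. Origin on the table top, straight below the tipping edge (where shelf and bin meet), mid-width. The shelf lies towards its +x, the open bin towards its -x, nearer the robot; z is up. The gate stands on the outside of the bin's +y wall.
- shelf (a point): Centre of the hopper's flat shelf top, 90 above the table, 72 from the tipping edge; hopper's axes. The shelf is 145 long (x) and 160 wide (y), with a steel fence 10 high and 6 thick along each side (148 clear between them) and none at the ends.
- bin (a point): Centre of the bin's steel floor, 20 above the table; hopper's axes. Inside the bin is 150 long (x, from the tipping edge) and 152 wide (y). Side walls are 105 high above the table, the end wall next to the robot 125 high.
- gate (a joint): Height in m by which the hopper's gate, an upright steel slide plate over the outlet in the bin's +y wall, stands open: 0 is shut on its hard stop. It starts anywhere from shut to 26 mm open. It is stiff: it stays where it is left and takes 2 to 3 N of downward push to move; on the stop it yields no more. A firm push of about 10 N makes sure.
- gate_top (a point): Middle of the flat top face of the gate's black push head (50 along the hopper's x, 26 along its y, 12 thick). 132 above the table when the gate is shut, at x = -45, y = 89.5 in the hopper's frame.
- tray_mid (a point): Middle of the loose sheet-steel scoop tray, 25 mm above its underside. 124 long (x), 124 wide (y), z up; floor 4 thick, side walls 46 high, rear wall 50 high at +x. The -x end is the pouring end: no wall, only a ramp from x = -47 (where the flat underside ends) rising 6 to the mouth at x = -62. Tray with grips weighs about 0.3 kg, the pieces 0.2 kg in all.
- carry_bar: The tray's carrying bar, straight bar rigidly joined to the tray: 14 (x) by 124 (y) by 16 (z), across the tray over its middle on two uprights. Origin at the bar's centre, 100 above the tray's underside. Same axes as the tray; pinch it along x from above.
- tail_grip: Tail grip: plate fixed on top of the tray's rear wall, 10 thick (its x), 56 wide (its y), 54 long (its z), leaning back from the pouring end, 20 degrees from upright. Origin at its centre: 70 behind the tray's middle, 72 above its underside. Its z points up along the plate; its x is the plate's normal, back and a little down. Pinch along its x, fingers pointing down the plate.
- slug0_mid (a point): Centre of loose round dark anodised aluminium slug, 25 in diameter, 23 high, one of the six pieces standing in the tray.
- slug1_mid (a point): Centre of loose square dark anodised aluminium block, 23 by 23 by 23, one of the six pieces standing in the tray.
- slug2_mid (a point): Centre of loose round dark anodised aluminium slug, 25 in diameter, 23 high, one of the six pieces standing in the tray.
- slug3_mid (a point): Centre of loose round dark anodised aluminium slug, 25 in diameter, 23 high, one of the six pieces standing in the tray.
- slug4_mid (a point): Centre of loose round dark anodised aluminium slug, 25 in diameter, 23 high, one of the six pieces standing in the tray.
- slug5_mid (a point): Centre of loose square dark anodised aluminium block, 23 by 23 by 23, one of the six pieces standing in the tray.
- squeeze_bottle: Bystander: small white squeeze bottle, 40 in diameter, 85 high; origin at its base.
- wrench: Bystander: steel wrench lying flat, 150 long; origin at its underside's middle.
- mallet: Bystander: hammer lying flat, 240 long; origin at its underside's middle.
- blow_gun: Bystander: red air blow gun lying flat, about 270 long; origin at its handle's rear end.

How it is judged:
By the outcome, as a careful person would: the job done as asked, in the order asked, and still so for the second after the job is handed in, with the robot touching nothing.
It also fails if it takes over 64 s, if anything falls off the work surface, if the arm or the gripper's body presses on something with over 40 N, if the wrist force passes 120 N, or if a joint passes its speed limit or range.

## Working session

There is one attempt and no reset: what is moved stays moved. The work goes in short steps, Python scripts to look and compute and a tool call to move; the robot and the scene stay as the last step left them, time stands still between calls to the robot, and variables do not carry over. Pictures are saved under pics/ and viewed, at most 10 in all, crops included, and the job is handed in when it is done.

Besides the shell and the picture viewer there is one more tool, called as name(argument=value, ...), one argument or row to a line, values as JSON. play_rows: Moves the arm, as the interface text tells. Its arguments: {"type":"object","properties":{"moves":{"type":"array","items":{"type":"array","items":{"type":"number"}}}},"required":["moves"]}

```bash
mkdir -p pics; python3 - <<'E'
from cell import ctrl
import cv2,numpy as np
np.set_printoptions(precision=4,suppress=True)
s=ctrl.read_state();print(s['time'],s['position'],s['eef_rot'],s['gripper_width'],ctrl.tcp_to_grasp)
for n in('side','top'):
    c=ctrl.read_camera(n);cv2.imwrite(f'pics/{n}0.png',c['color']);print(n,c['camera_matrix'],c['extrinsics'])
c=ctrl.read_camera('wrist');cv2.imwrite('pics/w0.png',c['color']);print(c['camera_matrix'],c['hand_eye'])
E
```

```text
0.0 [ 0.1993 -0.5917  0.2215] [[ 0.9477  0.3191 -0.0004]
 [ 0.3191 -0.9477  0.0018]
 [ 0.0002 -0.0019 -1.    ]] 1.000530607409358 0.0187
side [[471.0806   0.     317.0843]
 [  0.     471.0806 236.0712]
 [  0.       0.       1.    ]] [[ 0.9869 -0.1209  0.1065  0.3992]
 [-0.161  -0.7103  0.6852 -0.7809]
 [-0.0072 -0.6934 -0.7205  0.9223]
 [ 0.      0.      0.      1.    ]]
top [[581.1161   0.     321.2021]
 [  0.     581.1161 239.6395]
 [  0.       0.       1.    ]] [[-0.0432 -0.9788  0.2003  0.2312]
 [-0.9991  0.0432 -0.0045  0.0159]
 [-0.0043 -0.2004 -0.9797  1.6268]
 [ 0.      0.      0.      1.    ]]
[[361.9089   0.     316.4059]
 [  0.     361.9089 242.1153]
 [  0.       0.       1.    ]] [[ 0.001  -0.9556 -0.2948  0.0824]
 [ 1.      0.0009  0.0005  0.0009]
 [-0.0002 -0.2948  0.9556 -0.1613]
 [ 0.      0.      0.      1.    ]]
```

View pics/side0.png

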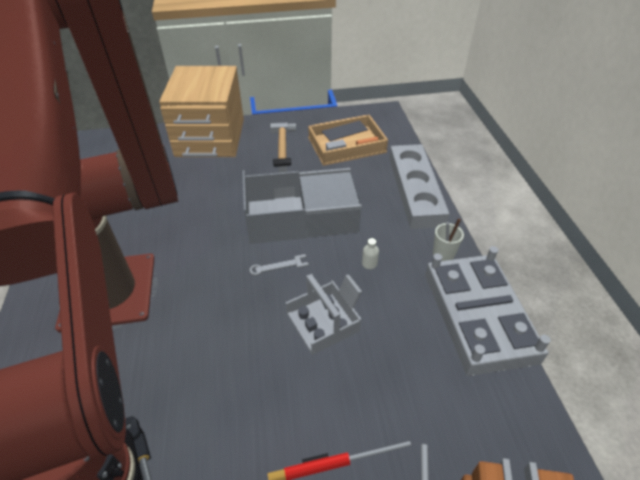

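View pics/top0.png

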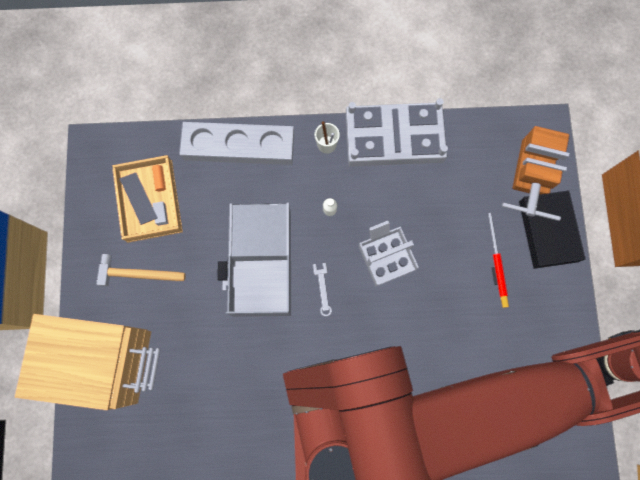

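Side view: hopper around (300,205), tray at (325,315), bottle at (371,253), wrench at (278,265). Top view: hopper spans (228..290, 203..315), with the gate head at (222,270). The tray is at (388,255) with its grip at (379,229), and the bottle is at (330,206). I'll zoom in on the top view.

```bash
cat > h.py <<'E'
import numpy as np,cv2
from cell import ctrl
np.set_printoptions(precision=4,suppress=True)
def ray(c,uv,s=None):
    K=c['camera_matrix']
    if 'extrinsics' in c:E=c['extrinsics']
    else:
        T=np.eye(4);T[:3,:3]=s['eef_rot'];T[:3,3]=s['position'];E=T@c['hand_eye']
    d=E[:3,:3]@np.linalg.solve(K,[*uv,1.]);return E[:3,3],d
def plane(c,uv,z,s=None):
    o,d=ray(c,uv,s);return o+d*(z-o[2])/d[2]
def proj(c,p,s=None):
    if 'extrinsics' in c:E=c['extrinsics']
    else:
        T=np.eye(4);T[:3,:3]=s['eef_rot'];T[:3,3]=s['position'];E=T@c['hand_eye']
    q=c['camera_matrix']@(E[:3,:3].T@(np.asarray(p)-E[:3,3]));return q[:2]/q[2]
E
python3 - <<'E'
import cv2
a=cv2.imread('pics/top0.png')[190:325,205:430]
cv2.imwrite('pics/tz.png',cv2.resize(a,None,fx=3.5,fy=3.5,interpolation=cv2.INTER_CUBIC))
E
```

```text
(no output)
```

View pics/tz.png

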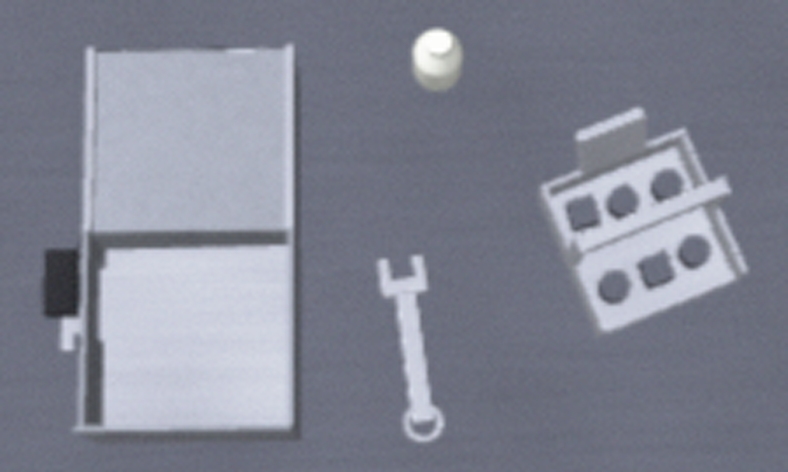

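```bash
python3 - <<'E'
from h import *
c=ctrl.read_camera('top')
f=lambda u,v,z:plane(c,(u/3.5+205-.35,v/3.5+190-.35),z)
P=lambda n,u,v,z:print(n,f(u,v,z))
P('fence far L',90,48,.1);P('fence far R',291,45,.1)
P('tip L',92,234,.09);P('tip R',291,232,.09)
P('endwall L',76,430,.125);P('endwall R',295,430,.125)
for u,v in((45,250),(78,250),(78,316),(45,316)):P('gate',u,v,.14)
P('bar L',578,247,.108);P('bar R',727,187,.108)
P('mouthL',602,332,.006);P('rear R top',685,131,.05);P('rear L top',545,187,.05)
P('grip topL',577,131,.097);P('grip topR',642,110,.097)
P('bottle',437,42,.085)
E
```

```text
fence far L [0.6549 0.2513 0.1   ]
fence far R [0.6504 0.0953 0.1   ]
tip L [0.51   0.2531 0.09  ]
tip R [0.5048 0.1005 0.09  ]
endwall L [0.3578 0.2612 0.125 ]
endwall R [0.3508 0.1003 0.125 ]
gate [0.4904 0.2804 0.14  ]
gate [0.4893 0.2559 0.14  ]
gate [0.4401 0.2564 0.14  ]
gate [0.4411 0.2807 0.14  ]
bar L [ 0.4806 -0.1171  0.108 ]
bar R [ 0.5218 -0.2331  0.108 ]
mouthL [ 0.4277 -0.1411  0.006 ]
rear R top [ 0.5796 -0.2126  0.05  ]
rear L top [ 0.5392 -0.099   0.05  ]
grip topL [ 0.5729 -0.1227  0.097 ]
grip topR [ 0.5873 -0.1738  0.097 ]
bottle [ 0.6518 -0.0184  0.085 ]
```

play_rows(
  moves=[
    [0,331,-197,0,-1.213],
    [0,331,-197,0,-1.213],
    [0,331,-197,0,-1.213],
    [0,331,-197,0,-1.213],
    [0,331,-197,0,-1.213],
    [0,331,-197,0,-1.213],
    [0,331,-197,0,-1.213],
    [0,331,-197,0,-1.213],
    [0,331,-197,0,-1.213],
    [0,331,-197,0,-1.213],
    [0,526,-730,0,-1.213],
    [0,526,-730,0,-1.213],
    [0,526,-730,0,-1.213],
    [0,526,-730,0,-1.213],
    [0,526,-730,0,-1.213],
    [0,526,-730,0,-1.213],
    [0,526,-730,0,-1.213],
    [0,526,-730,0,-1.213],
    [0,526,-730,0,-1.213],
    [0,526,-730,0,-1.213],
  ],
)

```text
time: 1.87
position: [0.4606, 0.1186, 0.2227]
eef_rot: [[0.033, 0.999, 0.001], [0.999, -0.033, -0.0], [0.0, 0.001, -1.0]]
wrist_force: [0.8, -0.2, 0.2]
gripper_width: 0.009
grip_force: 0.0
```

```bash
python3 - <<'E'
from h import *
s=ctrl.read_state();c=ctrl.read_camera('wrist');cv2.imwrite('pics/w1.png',c['color'])
print(s['position'],s['eef_rot'])
np.savez('w1.npz',p=s['position'],R=s['eef_rot'])
for p in((.465,.268,.132),(.465,.268,.158),(.507,.177,.09)):print(proj(c,p,s))
E
```

```text
[0.4606 0.1186 0.2227] [[ 0.0331  0.9995  0.0006]
 [ 0.9995 -0.0331 -0.    ]
 [ 0.      0.0006 -1.    ]]
[313.3068  12.4982]
[312.9412  -2.4738]
[370.5821 158.0512]
```

View pics/w1.png

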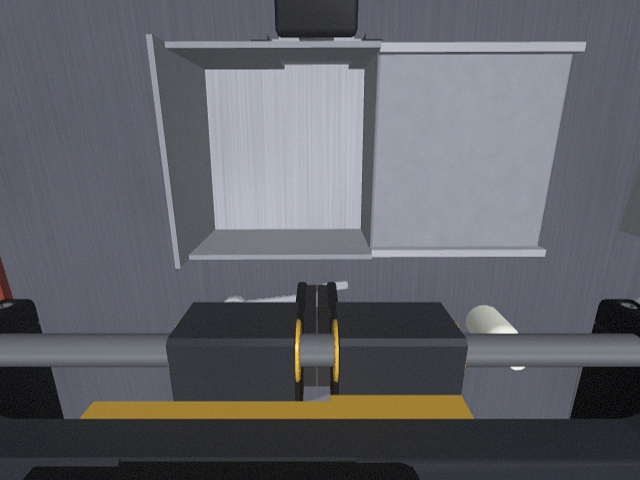

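The wrist view shows the gate head at columns 275–358, above row 35. The tipping edge runs from about (378,52) to (371,248). The shelf fences are at rows 42–50 and 248–256, ending at columns 585 and 545.

```bash
python3 - <<'E'
from h import *
c=ctrl.read_camera('wrist');s=ctrl.read_state()
P=lambda n,u,v,z:print(n,plane(c,(u,v),z,s))
print(s['position'])
P('FL end',585,46,.1);P('FR end',545,252,.1)
P('FL tip',381,46,.1);P('FR tip',371.5,252,.1)
P('tipL',377.5,52,.09);P('tipR',372,247,.09)
P('shelf far L',573,52,.09);P('shelf farR',539,247,.09)
for z in(.132,.145,.158):
  a=plane(c,(275,30),z,s);b=plane(c,(358,30),z,s);print(z,a,b,b[0]-a[0])
E
```

```text
[0.4602 0.1221 0.2226]
FL end [0.6541 0.2552 0.1   ]
FR end [0.6505 0.1023 0.1   ]
FL tip [0.5105 0.2588 0.1   ]
FR tip [0.5069 0.1058 0.1   ]
tipL [0.5097 0.2569 0.09  ]
tipR [0.5088 0.1069 0.09  ]
shelf far L [0.6528 0.2533 0.09  ]
shelf farR [0.6512 0.1034 0.09  ]
0.132 [0.4396 0.2629 0.132 ] [0.4908 0.2617 0.132 ] 0.051248536108993104
0.145 [0.4408 0.2598 0.145 ] [0.4894 0.2586 0.145 ] 0.04860566085729279
0.158 [0.4421 0.2567 0.158 ] [0.488  0.2555 0.158 ] 0.04596278560559253
```

play_rows(
  moves=[
    [0,146,0,0,0],
    [0,146,0,0,0],
    [0,146,0,0,0],
    [0,146,0,50,0],
    [0,146,0,50,0],
    [0,146,0,50,0],
    [0,146,0,50,0],
  ],
)

```text
time: 2.55
position: [0.4654, 0.2613, 0.1719]
eef_rot: [[0.033, 0.999, -0.002], [0.999, -0.033, -0.002], [-0.002, -0.002, -1.0]]
wrist_force: [-0.3, -0.5, 0.2]
gripper_width: 0.006
grip_force: 0.0
```

play_rows(
  moves=[
    [0,4,0,5,0],
    [0,4,0,10,0],
    [0,4,0,15,0],
    [0,4,0,20,0],
    [0,4,0,25,0],
    [0,4,0,30,0],
    [0,4,0,34,0],
    [0,4,0,36,0],
    [0,4,0,36,0],
  ],
)

```text
time: 3.3
position: [0.4658, 0.2663, 0.136]
eef_rot: [[0.033, 0.999, -0.001], [0.999, -0.033, -0.0], [-0.0, -0.001, -1.0]]
wrist_force: [-0.7, 0.1, -0.3]
gripper_width: 0.007
grip_force: 0.0
```

play_rows(
  moves=[
    [0,2,0,2,0],
    [0,2,0,4,0],
    [0,2,0,5,0],
    [0,2,0,6,0],
    [0,2,0,6,0],
  ],
)

```text
time: 3.72
position: [0.4665, 0.2688, 0.1323]
eef_rot: [[0.033, 0.999, 0.001], [0.999, -0.033, 0.0], [0.0, 0.001, -1.0]]
wrist_force: [-3.8, -1.8, 11.8]
gripper_width: 0.007
grip_force: 5.6
```

play_rows(
  moves=[
    [0,0,0,1,0],
    [0,0,0,1,0],
    [0,0,0,1,0],
    [0,0,0,1,0],
  ],
)

```text
time: 4.05
position: [0.4666, 0.2688, 0.1322]
eef_rot: [[0.033, 0.999, 0.001], [0.999, -0.033, 0.0], [0.0, 0.001, -1.0]]
wrist_force: [-7.1, -3.2, 16.9]
gripper_width: 0.005
grip_force: 8.5
```

play_rows(
  moves=[
    [0,0,0,-40,0],
    [0,0,0,-80,0],
    [60,-442,49,-110,-0.375],
    [60,-442,49,-110,-0.375],
    [60,-442,49,-110,-0.375],
    [60,-442,49,-110,-0.375],
    [60,-442,49,-110,-0.375],
    [60,-442,49,-110,-0.375],
    [60,-442,49,-110,-0.375],
    [60,-442,49,-110,-0.375],
    [60,-442,49,-110,-0.375],
    [60,-442,49,-110,-0.375],
    [60,-442,49,-110,-0.375],
    [60,-442,49,-110,-0.375],
    [60,-442,49,-110,-0.375],
    [60,-442,49,-110,-0.375],
    [60,-442,49,-110,-0.375],
  ],
)

```text
time: 5.47
position: [0.5004, -0.1735, 0.2391]
eef_rot: [[-0.337, 0.942, -0.001], [0.942, 0.337, 0.001], [0.001, -0.0, -1.0]]
wrist_force: [0.1, 0.4, 0.1]
gripper_width: 0.69
grip_force: 0.0
```

```bash
python3 - <<'E'
from h import *
s=ctrl.read_state();c=ctrl.read_camera('wrist');cv2.imwrite('pics/w2.png',c['color'])
print(s['time'],s['position'],s['eef_rot'])
np.savez('w2.npz',p=s['position'],R=s['eef_rot'])
s=ctrl.read_state();print(s['position'])
E
```

```text
5.4667 [ 0.5004 -0.1735  0.2391] [[-0.3366  0.9416 -0.0005]
 [ 0.9416  0.3366  0.0009]
 [ 0.001  -0.0002 -1.    ]]
[ 0.5004 -0.1733  0.2392]
```

View pics/w2.png

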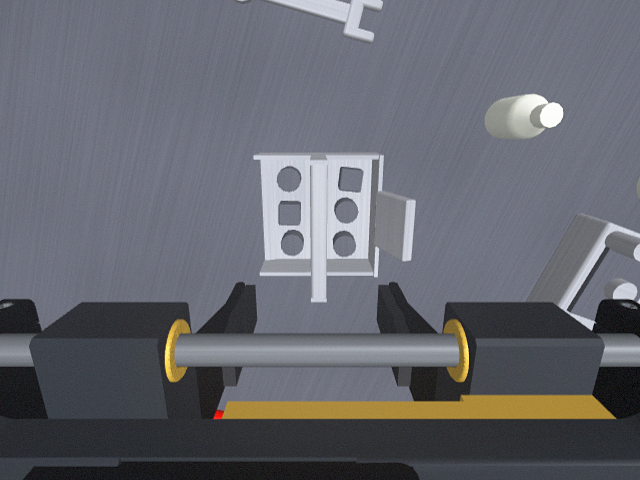

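The wrist view shows all six pieces in the tray. The bar runs upright in the image from (319,158) to (319,301), parallel to the pads and between the fingers.

```bash
python3 - <<'E'
from h import *
c=ctrl.read_camera('wrist');s=ctrl.read_state()
a=plane(c,(319,160),.108,s);b=plane(c,(319,301),.108,s);print(a,b,np.linalg.norm(a-b))
print(s['position'],'tool offset of bar centre',s['eef_rot'].T@((a+b)/2-s['position']))
E
```

```text
[ 0.4839 -0.1176  0.108 ] [ 0.5257 -0.2331  0.108 ] 0.12286782494878222
[ 0.5005 -0.1733  0.2394] tool offset of bar centre [-0.0034  0.0034  0.1314]
```

play_rows(
  moves=[
    [60,-3,2,40,0],
    [60,-3,2,80,0],
    [60,-3,2,110,0],
    [60,-3,2,130,0],
    [60,-3,2,145,0],
    [60,-3,2,154,0],
    [60,-3,2,158,0],
    [60,-3,2,158,0],
    [30,-3,2,158,0],
    [25,-3,2,158,0],
    [20,-3,2,158,0],
    [10,-3,2,158,0],
    [5,-3,2,158,0],
    [5,-3,2,158,0],
    [5,-3,2,158,0],
    [5,-3,2,158,0],
  ],
)

```text
time: 6.9
position: [0.5033, -0.1771, 0.0816]
eef_rot: [[-0.335, 0.942, -0.0], [0.942, 0.335, 0.0], [0.0, -0.0, -1.0]]
wrist_force: [0.0, 0.8, -0.1]
gripper_width: 0.165
grip_force: 0.0
```

play_rows(
  moves=[
    [5,0,0,0,0],
    [5,0,0,0,0],
    [5,0,0,0,0],
    [5,0,0,0,0],
    [5,0,0,-3,0],
    [5,0,0,-8,0],
    [5,0,0,-15,0],
    [5,0,0,-15,0],
  ],
)

```text
time: 7.57
position: [0.504, -0.1773, 0.0978]
eef_rot: [[-0.335, 0.942, 0.001], [0.942, 0.335, -0.001], [-0.001, 0.001, -1.0]]
wrist_force: [0.4, -0.8, -4.8]
gripper_width: 0.159
grip_force: 30.0
```

play_rows(
  moves=[
    [5,0,0,-12,0],
    [5,0,0,-30,0],
    [5,0,0,-50,0],
    [5,0,0,-72,0],
    [5,6,4,-94,0.01],
    [5,20,12,-112,0.03],
    [5,40,23,-122,0.05],
    [5,65,37,-122,0.08],
    [5,93,53,-122,0.11],
    [5,122,69,-122,0.15],
    [5,151,86,-122,0.18],
    [5,180,102,-122,0.22],
    [5,209,119,-122,0.25],
    [5,236,134,-122,0.28],
    [5,262,149,-122,0.31],
    [5,284,161,-122,0.34],
    [5,300,170,-122,0.36],
    [5,309,175,-122,0.372],
    [5,311,176,-122,0.372],
    [5,311,176,-122,0.372],
  ],
)

```text
time: 9.23
position: [0.5646, 0.1755, 0.2188]
eef_rot: [[0.028, 1.0, -0.0], [1.0, -0.028, -0.0], [-0.0, -0.0, -1.0]]
wrist_force: [-0.0, -0.4, -5.1]
gripper_width: 0.152
grip_force: 30.0
```

```bash
python3 - <<'E'
from h import *
s=ctrl.read_state();c=ctrl.read_camera('wrist');cv2.imwrite('pics/w3.png',c['color'])
print(s['time'],s['position'],s['eef_rot'],s['wrist_force'])
s=ctrl.read_state();print(s['position'])
R=np.array([[.9996,.0297],[-.0297,.9996]]);O=np.array([.508,.1775])
for p in((0,74,100),(0,-74,100),(145,74,100),(145,-74,100)):
  q=O+R@(np.array(p[:2])/1e3);print(p,proj(c,[*q,p[2]/1e3],s))
E
```

```text
9.2333 [0.5646 0.1755 0.2188] [[ 0.0282  0.9996 -0.0003]
 [ 0.9996 -0.0282 -0.0001]
 [-0.0002 -0.0003 -1.    ]] [-0.0296 -0.353  -5.1199]
[0.5646 0.1746 0.2187]
(0, 74, 100) [238.4663 138.1176]
(0, -74, 100) [249.0649 316.2065]
(145, 74, 100) [433.4412 138.4707]
(145, -74, 100) [416.7849 316.4982]
```

View pics/w3.png

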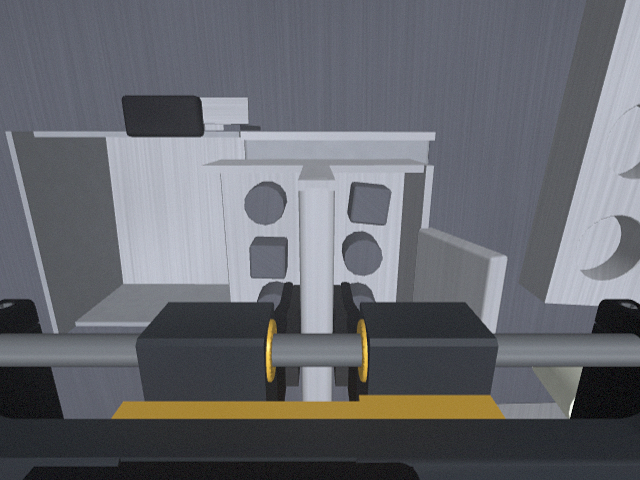

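The left fence runs along row 137 from column 243 to 435, within a few pixels of my prediction. The tray is parallel to it and all the pieces are still inside. I'll lower it now.

play_rows(
  moves=[
    [5,0,0,10,0],
    [5,0,0,22,0],
    [5,0,0,33,0],
    [5,0,0,40,0],
    [5,0,0,44,0],
    [5,0,0,46,0],
    [5,0,0,47,0],
    [5,0,0,47,0],
    [5,0,0,47,0],
  ],
)

```text
time: 10.03
position: [0.5653, 0.1751, 0.1718]
eef_rot: [[0.03, 1.0, 0.001], [1.0, -0.03, 0.0], [0.0, 0.001, -1.0]]
wrist_force: [0.3, 0.1, -5.0]
gripper_width: 0.156
grip_force: 30.0
```

play_rows(
  moves=[
    [5,0,0,1,0],
    [5,0,0,2,0],
    [5,0,0,2,0],
    [5,0,0,2,0],
  ],
)

```text
time: 10.37
position: [0.5653, 0.1751, 0.1716]
eef_rot: [[0.03, 1.0, 0.002], [1.0, -0.03, 0.0], [0.0, 0.002, -1.0]]
wrist_force: [-4.8, -0.7, 5.7]
gripper_width: 0.153
grip_force: 30.0
```

play_rows(
  moves=[
    [20,0,0,0,0],
    [40,0,0,0,0],
    [50,0,0,0,0],
    [50,0,0,0,0],
    [50,0,0,-10,0],
    [50,0,0,-30,0],
    [50,0,0,-60,0],
    [80,0,0,-100,-0.1],
    [80,0,50,-120,-0.7],
    [80,0,72,-120,-1.571],
    [80,0,72,-120,-1.571],
    [80,0,72,-120,-1.571],
    [80,0,72,-120,-1.571],
    [80,0,72,-120,-1.571],
    [80,0,72,-120,-1.571],
    [80,0,72,-120,-1.571],
    [80,0,72,-120,-1.571],
    [80,0,72,-120,-1.571],
    [80,0,72,-120,-1.571],
    [80,0,72,-120,-1.571],
  ],
)

```text
time: 12.03
position: [0.637, 0.1728, 0.2904]
eef_rot: [[-1.0, 0.023, 0.001], [0.023, 1.0, 0.0], [-0.001, 0.0, -1.0]]
wrist_force: [-0.1, -0.5, 0.2]
gripper_width: 0.92
grip_force: 0.0
```

```bash
python3 - <<'E'
from h import *
s=ctrl.read_state();c=ctrl.read_camera('wrist');cv2.imwrite('pics/w4.png',c['color'])
print(s['time'],s['position'],s['eef_rot'],s['wrist_force'],s['q'])
s=ctrl.read_state();print(s['position'])
R=np.array([[.9996,.0297],[-.0297,.9996]]);O=np.array([.5653,.1765])
for p in((79,28,187),(79,-28,187),(0,62,198),(0,-62,198)):
  q=O+R@(np.array(p[:2])/1e3);print(p,q,proj(c,[*q,p[2]/1e3],s))
E
```

```text
12.0333 [0.637  0.1728 0.2904] [[-0.9997  0.0235  0.0007]
 [ 0.0235  0.9997  0.0001]
 [-0.0007  0.0001 -1.    ]] [-0.061  -0.5178  0.2251] [ 0.1455  0.2705  1.3411  0.      1.5293 -1.4018]
[0.637  0.1728 0.2904]
(79, 28, 187) [0.6451 0.2021] [355.2684 249.2168]
(79, -28, 187) [0.6434 0.1462] [282.5099 248.4122]
(0, 62, 198) [0.5671 0.2385] [412.2125 144.018 ]
(0, -62, 198) [0.5635 0.1145] [228.8271 141.8175]
```

View pics/w4.png

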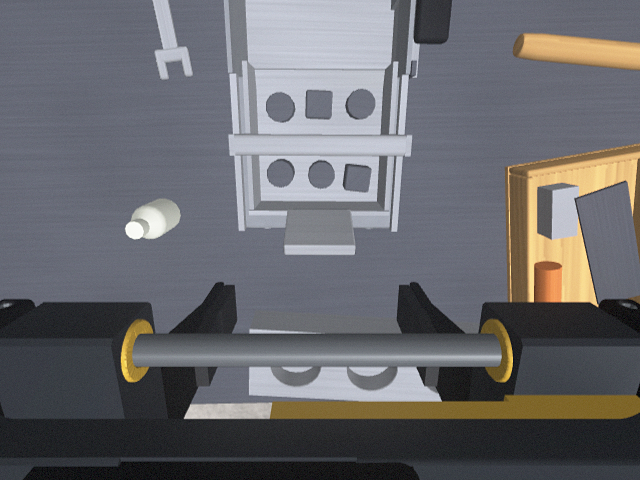

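The wrist view shows the tray level between the fences with its mouth at the bin. The tail grip's top edge is at columns 285–355, row 250, as predicted. Next I pinch its upper part across the width, so the tray can pivot about the pads. The moves only turn about the vertical axis.

play_rows(
  moves=[
    [80,-5,1,35,0],
    [80,-5,1,70,0],
    [80,-5,1,95,0],
    [80,-5,1,110,0],
    [80,-5,1,116,0],
    [80,-5,1,117,0],
    [70,-5,1,117,0],
    [62,-5,1,117,0],
    [58,-5,1,117,0],
    [45,-5,1,117,0],
    [45,-5,1,117,0],
    [45,-5,1,117,0],
    [45,-5,1,117,0],
    [45,-5,1,117,0],
  ],
)

```text
time: 13.25
position: [0.6426, 0.1739, 0.1739]
eef_rot: [[-1.0, 0.03, 0.002], [0.03, 1.0, 0.001], [-0.002, 0.001, -1.0]]
wrist_force: [-0.4, 1.6, 6.0]
gripper_width: 0.641
grip_force: 30.0
```

play_rows(
  moves=[
    [45,1,0,-2,0],
    [45,4,0,-6,0],
    [45,8,0,-11,0],
    [45,13,0,-16,0],
    [45,18,0,-22,0],
    [45,18,0,-22,0],
    [45,18,0,-22,0],
  ],
)

```text
time: 13.83
position: [0.6234, 0.1742, 0.1948]
eef_rot: [[-1.0, 0.03, 0.0], [0.03, 1.0, 0.0], [-0.0, 0.0, -1.0]]
wrist_force: [-0.1, 0.5, -3.8]
gripper_width: 0.639
grip_force: 30.0
```

```bash
python3 - <<'E'
from h import *
s=ctrl.read_state();c=ctrl.read_camera('wrist');cv2.imwrite('pics/w5.png',c['color'])
print(s['time'],s['position'],s['wrist_force'],s['wrist_torque'])
E
```

```text
13.8333 [0.6234 0.1742 0.1948] [-0.0795  0.4522 -3.7754] [ 0.1449 -0.4251 -0.0565]
```

View pics/w5.png

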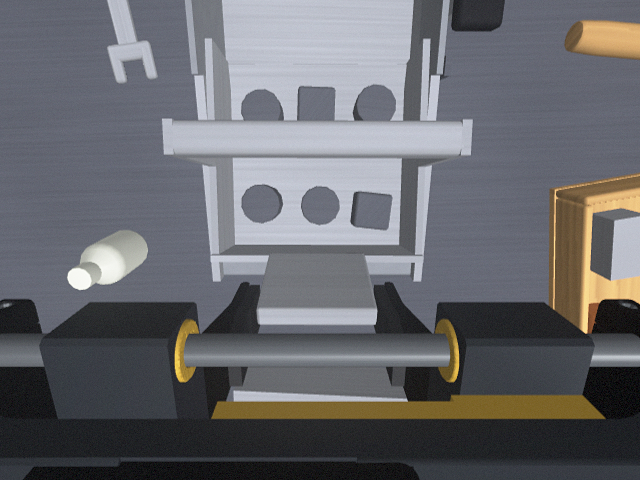

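The tray has pivoted: all six pieces are still inside and its mouth bears on the edge, since the load is 3.8 N rather than 5 N. I'll continue the arc.

play_rows(
  moves=[
    [45,5,0,-5,0],
    [45,10,0,-10,0],
    [45,15,0,-14,0],
    [45,20,0,-18,0],
    [45,26,0,-22,0],
    [45,32,0,-26,0],
    [45,32,0,-26,0],
    [45,32,0,-26,0],
  ],
)

```text
time: 14.55
position: [0.5918, 0.1752, 0.2212]
eef_rot: [[-1.0, 0.03, 0.001], [0.03, 1.0, 0.0], [-0.001, 0.0, -1.0]]
wrist_force: [0.6, -0.3, -5.0]
gripper_width: 0.637
grip_force: 30.0
```

```bash
python3 - <<'E'
from h import *
s=ctrl.read_state();c=ctrl.read_camera('side');cv2.imwrite('pics/s6.png',cv2.resize(c['color'][100:260,200:420],None,fx=3,fy=3,interpolation=cv2.INTER_CUBIC))
print(s['time'],s['position'],s['wrist_force'],s['wrist_torque'])
E
```

```text
14.55 [0.5918 0.1752 0.2212] [ 0.6456 -0.3442 -4.9698] [ 0.0843 -0.316   0.0023]
```

View pics/s6.png

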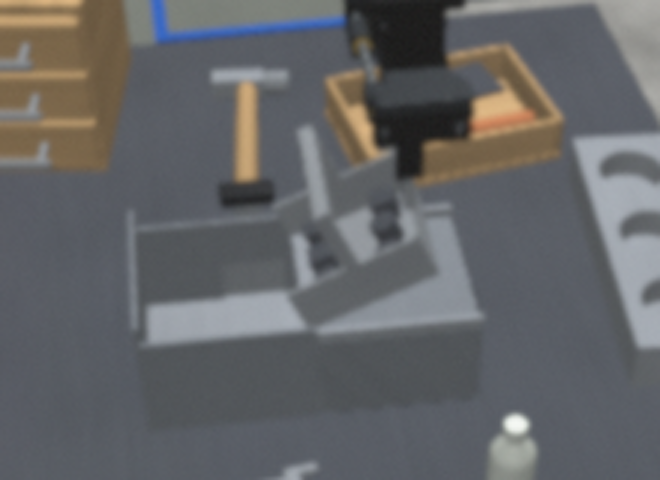

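The side crop shows the tray tilted about 22° with its nose over the tipping edge. It now hangs from the pads (5 N), and pad friction holds the angle. To go steeper I'll put the nose against the bin's end wall and arc the grip over it.

play_rows(
  moves=[
    [45,8,0,0,0],
    [45,22,0,0,0],
    [45,40,0,4,0],
    [45,58,0,8,0],
    [45,76,0,12,0],
    [45,92,0,12,0],
    [45,106,0,12,0],
    [45,116,0,12,0],
    [45,122,0,12,0],
    [45,125,0,12,0],
    [45,125,0,12,0],
    [45,125,0,12,0],
  ],
)

```text
time: 15.6
position: [0.4675, 0.1788, 0.2088]
eef_rot: [[-1.0, 0.03, 0.001], [0.03, 1.0, 0.0], [-0.001, 0.0, -1.0]]
wrist_force: [1.0, -0.2, -5.7]
gripper_width: 0.64
grip_force: 30.0
```

play_rows(
  moves=[
    [45,6,0,0,0],
    [45,11,0,0,0],
    [45,15,0,0,0],
    [45,20,0,-4,0],
    [45,26,0,-7,0],
    [45,32,0,-11,0],
    [45,38,0,-14,0],
    [45,44,0,-17,0],
    [45,44,0,-17,0],
  ],
)

```text
time: 16.35
position: [0.4226, 0.1804, 0.2267]
eef_rot: [[-1.0, 0.029, 0.002], [0.029, 1.0, 0.0], [-0.002, 0.001, -1.0]]
wrist_force: [1.9, -0.8, -4.2]
gripper_width: 0.638
grip_force: 30.0
```

play_rows(
  moves=[
    [45,6,0,-3,0],
    [45,12,0,-5,0],
    [45,18,0,-7,0],
    [45,24,0,-9,0],
    [45,30,0,-10,0],
    [45,37,0,-12,0],
    [45,44,0,-13,0],
    [45,50,0,-14,0],
    [45,50,0,-14,0],
  ],
)

```text
time: 17.1
position: [0.3721, 0.1817, 0.2399]
eef_rot: [[-1.0, 0.029, 0.0], [0.029, 1.0, 0.0], [-0.0, 0.0, -1.0]]
wrist_force: [2.6, -0.7, -2.9]
gripper_width: 0.637
grip_force: 30.0
```

```bash
python3 - <<'E'
from h import *
s=ctrl.read_state();c=ctrl.read_camera('side')
cv2.imwrite('pics/s7.png',cv2.resize(c['color'][100:260,200:420],None,fx=3,fy=3,interpolation=cv2.INTER_CUBIC))
print(s['time'],s['position'],s['wrist_force'],s['wrist_torque'])
E
```

```text
17.1 [0.3721 0.1817 0.2399] [ 2.592  -0.6533 -2.8885] [-0.0149 -0.6075  0.0054]
```

View pics/s7.png

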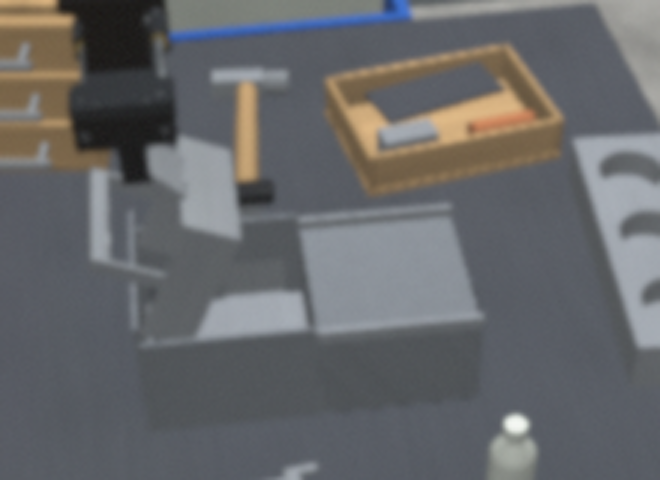

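The tray is now steep, about 60°, with its nose at the end wall. I'll back off so the mouth is free.

play_rows(
  moves=[
    [45,-4,0,-2,0],
    [45,-14,0,-5,0],
    [45,-26,0,-10,0],
    [45,-38,0,-12,0],
    [45,-50,0,-12,0],
    [45,-58,0,-12,0],
    [45,-60,0,-12,0],
    [45,-60,0,-12,0],
    [45,-60,0,-12,0],
    [45,-60,0,-12,0],
  ],
)

```text
time: 17.98
position: [0.4324, 0.1799, 0.2513]
eef_rot: [[-1.0, 0.03, -0.001], [0.03, 1.0, -0.0], [0.001, -0.0, -1.0]]
wrist_force: [0.4, -0.4, -3.5]
gripper_width: 0.637
grip_force: 30.0
```

```bash
python3 - <<'E'
from h import *
s=ctrl.read_state()
print(s['time'],s['position'],s['wrist_force'],s['wrist_torque'])
a=ctrl.read_camera('side')['color'][100:260,200:420];b=ctrl.read_camera('top')['color'][190:325,205:305]
f=lambda i,k:cv2.resize(i,k,interpolation=cv2.INTER_CUBIC)
cv2.imwrite('pics/s8.png',np.hstack([f(a,(470,340)),f(b,(252,340))]))
E
```

```text
17.9833 [0.4324 0.1799 0.2513] [ 0.4468 -0.418  -3.4869] [ 0.0861 -0.0274 -0.0171]
```

View pics/s8.png

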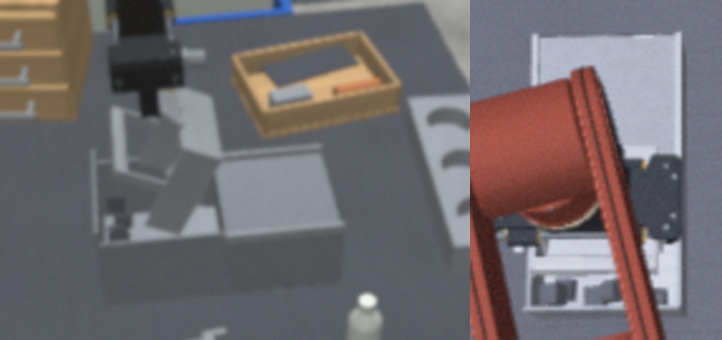

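That makes 11 pictures viewed, one over the allowed 10, so from here I work from numbers only. The last one shows dark pieces on the bin floor by the end wall and the tray hanging steep. I'll shake gently and check the weight.

play_rows(
  moves=[
    [45,0,0,-15,0],
    [45,0,0,-25,0],
    [45,0,0,-10,0],
    [45,0,0,-25,0],
    [45,0,0,-10,0],
    [45,0,0,-25,0],
    [45,0,0,-25,0],
    [45,0,0,-25,0],
    [45,0,0,-25,0],
    [45,0,0,-25,0],
  ],
)

```text
time: 18.92
position: [0.4329, 0.1799, 0.2765]
eef_rot: [[-1.0, 0.03, 0.0], [0.03, 1.0, 0.0], [-0.0, 0.0, -1.0]]
wrist_force: [-0.6, 0.4, -3.0]
gripper_width: 0.637
grip_force: 30.0
```

```bash
python3 - <<'E'
from h import *
for i in range(5):
  s=ctrl.read_state();c=ctrl.read_camera('wrist');print(s['wrist_force'],s['wrist_torque'])
print(s['time'],s['position'])
np.save('w9.npy',c['color'])
g=c['color'].astype(int).mean(2);m=((g<100)).astype(np.uint8);m[290:]=0
m=cv2.morphologyEx(m,cv2.MORPH_OPEN,np.ones((5,5)))
n,l,st,ce=cv2.connectedComponentsWithStats(m)
for i in range(1,n):
  if st[i,4]>60:print(st[i],ce[i],g[l==i].mean())
G=cv2.resize(c['color'][:300].mean(2).astype(np.uint8),(64,30),interpolation=cv2.INTER_AREA)
for r in G:print(''.join('#@%*+=-:. '[min(9,v//22)] for v in r))
E
```

```text
[-0.5854  0.3799 -3.0413] [ 0.1015 -0.0537 -0.009 ]
[-0.0795 -0.8853 -3.1324] [ 0.035  -0.1407 -0.0364]
[-0.4211 -0.3824 -2.8796] [ 0.0652 -0.0576 -0.0509]
[ 0.0145  0.01   -2.3743] [ 0.1033 -0.1018 -0.0479]
[ 0.4124  1.0954 -3.4549] [ 0.0774 -0.0922 -0.0138]
19.1167 [0.4328 0.1798 0.2763]
[621   0  19  28 432] [631.544   14.1667] 92.59722222222223
[ 596   36   44   67 1994] [620.7412  69.664 ] 90.4847876964226
[383 139  19  37 523] [393.499  157.3384] 84.46717654557042
[351 145  21  25 400] [361.9875 156.9675] 78.01583333333333
[283 148   6  16  87] [285.2989 155.2184] 83.16858237547892
[299 148  14  22 270] [305.6778 158.5667] 82.59506172839507
[ 374  208   37   82 1294] [393.4722 251.9328] 88.33900051519835
[491 222   8  14 102] [494.6275 228.5686] 90.01633986928105
[ 406  231   26   54 1161] [419.0715 257.0138] 61.38616135515361
[240 282  20   8 123] [248.5854 286.2927] 48.81029810298102
+=======++++++===========================================+++=:++
============+===========================================+==+=-++
=======================================================+++++::=+

[... 1054 characters left out ...]
=== -==......              .-=====================
=================.:==::::.............:::.======================
=================:.==-::-.            =-=:======================
=================- ===::-.    ........=-=-=======+:::----=======
=================.  ==:--.............==-*%+=====+:..........:::
=================.=:-=:--::::::::-----=+-%%+==========----::::..
=================-====-:-::::---------=+-%%=====================
=======================--:------------=+=%%=====================
=========+=+===========--::::::--------+=%*=====================
======================--*+:----------=**=++====++===============
+++======++++=========-+%%-----------*%%+====================++=
```

Empty: the weight is 3.0 N, which is the tray alone, and the wrist image shows no dark pieces in it. Now I bring it back, letting the tipping edge turn it level.

play_rows(
  moves=[
    [45,-10,0,3,0],
    [45,-30,0,8,0],
    [45,-42,0,18,0],
    [45,-50,0,30,0],
    [45,-55,0,42,0],
    [45,-57,0,47,0],
    [45,-63,0,46,0],
    [45,-69,0,45,0],
    [45,-76,0,44,0],
    [45,-83,0,44,0],
    [45,-83,0,44,0],
  ],
)

```text
time: 20.08
position: [0.5177, 0.1775, 0.2337]
eef_rot: [[-1.0, 0.03, 0.002], [0.03, 1.0, 0.001], [-0.002, 0.001, -1.0]]
wrist_force: [-0.5, 0.2, -1.5]
gripper_width: 0.639
grip_force: 30.0
```

play_rows(
  moves=[
    [45,-7,0,0,0],
    [45,-14,0,0,0],
    [45,-21,0,0,0],
    [45,-28,0,1,0],
    [45,-35,0,2,0],
    [45,-42,0,4,0],
    [45,-49,0,6,0],
    [45,-56,0,8,0],
    [45,-56,0,8,0],
  ],
)

```text
time: 20.83
position: [0.5725, 0.1755, 0.2233]
eef_rot: [[-1.0, 0.03, -0.001], [0.03, 1.0, -0.0], [0.001, -0.0, -1.0]]
wrist_force: [-2.0, 0.9, -3.2]
gripper_width: 0.636
grip_force: 30.0
```

play_rows(
  moves=[
    [45,-7,0,3,0],
    [45,-13,0,6,0],
    [45,-20,0,9,0],
    [45,-26,0,13,0],
    [45,-32,0,17,0],
    [45,-38,0,21,0],
    [45,-44,0,25,0],
    [45,-50,0,30,0],
    [45,-50,0,30,0],
  ],
)

```text
time: 21.58
position: [0.6229, 0.174, 0.1934]
eef_rot: [[-1.0, 0.03, 0.0], [0.03, 1.0, -0.0], [-0.0, -0.0, -1.0]]
wrist_force: [-0.6, 0.5, -0.4]
gripper_width: 0.639
grip_force: 30.0
```

```bash
python3 - <<'E'
from h import *
s=ctrl.read_state();c=ctrl.read_camera('wrist');print(s['position'],s['wrist_force'],s['wrist_torque'])
np.save('w10.npy',c['color'])
G=cv2.resize(c['color'][:330].mean(2).astype(np.uint8),(107,41),interpolation=cv2.INTER_AREA)
for r in G:print(''.join('#@%*+=-:. '[min(9,v//22)] for v in r))
E
```

```text
[0.6229 0.174  0.1934] [-0.6097  0.4806 -0.4013] [ 0.2073  0.0888 -0.0811]
++++++++++++++++++...=++++++++=:=====................................=****-+@%%%%%%%*++++++++++++++++++++++
++++++++++++++++++:..-+++++++++:=====:...............................+****:+@%%%%%%%*++++++++++++++++++++++
++++++++++++++++++-...+++++++++:=====:...............................+****:*@%%%%%%%++++++++++++++======+++
+++++++++++++++++++...=++++++++-=====:...............................+***+:*@@@@@@%*++++++++++++*=:::::::::
+++++++++++++++++++:..-++++++++--=:==:..............................:+=:*+-++++++++++++++++++++**=:::::::::
++++++++++++++++++=-...::++++++--=.-=-..............................:+=:*=-++++++++++++++++++++*+--::::::::
++++++++++++++++++.......=+++++=-=.---..............................-+-:*=-++++++++++++++++++++++++====----
++++++++++++++++++:.:---.-+++++=:=.---.............................:++-:*-=++++++++++++++++++++++++++++++++
++++++++++++++++++=.-+++::+++++=:=.---.............................:++--*-=++++++++++++++++++++++++++++++++
+++++++++++++++++++::+++-:=++++=-:.---...............
[... 2702 characters left out ...]
==============::++++++++++++++++++++++****=..-=-....
+++++++++++-   --:-=+++++++++++++++==+++%%*+==================+*%%+++==++++++++++++++++++++++****=..:......
++++++++++++===++++++++++++++++++++++++*@@%*==================*@@@%++++++++++++++++++++++++++****=..:......
**@@@*+++++++++******************+++++*@@@%+==================+@@@@*+++++******************++****-.:+%%%**=
@@@@@@+++++++*%%%@@@@@@@@@@@@@@@%++++*@@@@%:..................:@@@@@*++++@@@@@@@@@@@@@@@@@@@*****-:*####@@@
@@@@@@*++++*%@@@@@@@@@@@@@@@@@@%%+++%@@@@%%-..................:@@@@@@%+++@%@@@@@@@@@@@@@@@@@@@%**--%#######
@@@@@@%++*%@@@@@@@@@@@@@@@@@@@*++++@@@@@@%%*++++++++++++++++++*@@@@@@@@+****@@@@@@@@@@@@@@@@@@@@%--@#######
```

The view matches the way out: the bar is at the same rows, and the tray is empty and parallel to the fences. Last bit down.

play_rows(
  moves=[
    [45,-4,0,4,0],
    [45,-8,0,8,0],
    [45,-12,0,12,0],
    [45,-16,0,16,0],
    [45,-20,0,19,0],
    [45,-20,0,20,0],
    [45,-20,0,20,0],
    [45,-20,0,20,0],
  ],
)

```text
time: 22.3
position: [0.6425, 0.1736, 0.1754]
eef_rot: [[-1.0, 0.03, 0.001], [0.03, 1.0, -0.0], [-0.001, 0.0, -1.0]]
wrist_force: [-3.0, -0.1, 4.5]
gripper_width: 0.632
grip_force: 30.0
```

play_rows(
  moves=[
    [45,0,0,1,0],
    [45,0,0,2,0],
    [45,0,0,2,0],
    [45,0,0,2,0],
  ],
)

```text
time: 22.63
position: [0.6435, 0.1736, 0.1752]
eef_rot: [[-1.0, 0.03, 0.004], [0.03, 1.0, 0.0], [-0.004, 0.0, -1.0]]
wrist_force: [-2.0, -1.5, 8.9]
gripper_width: 0.639
grip_force: 30.0
```

Firmly seated. Release, rise, and look numerically.

play_rows(
  moves=[
    [58,0,0,-2,0],
    [66,0,0,-2,0],
    [75,0,0,-2,0],
    [80,0,0,-2,0],
    [80,0,0,-2,0],
    [80,0,0,-2,0],
    [80,0,0,-12,0],
    [80,0,0,-32,0],
    [80,0,0,-62,0],
    [80,5,0,-90,0],
    [80,5,0,-117,0],
    [80,5,0,-117,0],
    [80,5,0,-117,0],
    [80,5,0,-117,0],
  ],
)

```text
time: 23.8
position: [0.6367, 0.1737, 0.2895]
eef_rot: [[-1.0, 0.03, -0.0], [0.03, 1.0, -0.0], [0.0, -0.0, -1.0]]
wrist_force: [1.2, 0.2, -0.7]
gripper_width: 0.918
grip_force: 0.0
```

```bash
python3 - <<'E'
from h import *
s=ctrl.read_state();c=ctrl.read_camera('wrist');print(s['time'],s['position'],s['wrist_force'])
a=cv2.imread('pics/w4.png');np.save('w11.npy',c['color'])
for im in(a,c['color']):
  G=cv2.resize(im[:270,200:440].mean(2).astype(np.uint8),(80,45),interpolation=cv2.INTER_AREA)
  for r in G[:,5:75]:print(''.join('#@%*+=-:. '[min(9,v//22)] for v in r))
  print()
E
```

```text
23.8 [0.6367 0.1737 0.2895] [ 1.1512  0.2192 -0.6722]
===:-=====.              . ...............................:*+****-:%%%
===::=====.                    ......................... .:=+****:-@%%
===::=====.                              ..................:+****:-@%%
===::=====:                                               .:+***+.+@%%
===-:=====:.. .                                    . ......-+***=.+@%%
===-:=====:.....                                .  ... ... =+***=.*%%%
===-:-====- ..                                       ......=+***-.*%%%
====.-====-                                         ...... ++***-..-++
====.-====-                                       ... . ...+****:...==
====:-===== ....                                         ..+****....==
====::===.::........ .                              ......--:+*+.==-==
====::===..--...........................................:=+: **=.+=-==
====-..-=..--.                   .......................-++..*=:-+--==
=====  -:..--:                   .  ....................=++..=. :=====
=====  ::. --:                 ......  .............
[... 4644 characters left out ...]
-.............=====================-.............= .++===++=+
=+=====:.-:::::::::::::=====================-:::::::::::::=..+========
=======:.:::::::::::::-======================:::::::::::::=.:+========
=======-:-=================================================:-+++++=+=+
++===========================================-+++++++++++++++++++=++==
++===================+::::::::::::::::::::::::++++++=+=======+++=+++++
==+=++===============+:.......................+=++++++++++++++++++++++
+++++++++++++=============================++++++++++++++=+++++++++++++
++++++++++=======================+===+++++++++++++++++++++++++++++++++
++++++++++++===========================+=+++=+++++++++++++++=++++++=+=
```

```bash
python3 - <<'E'
from h import *
c=ctrl.read_camera('wrist');s=ctrl.read_state();b=c['color']
a=cv2.imread('pics/w4.png');sa=dict(position=np.array([.637,.1728,.2904]),eef_rot=np.array([[-.9997,.0235,.0007],[.0235,.9997,.0001],[-.0007,.0001,-1]]))
O=np.array([.508,.1775]);R=np.array([[.9996,-.0297],[.0297,.9996]])
print(s['position'],s['eef_rot'])
for im,st in((a,sa),(b,s)):
  for u0,u1 in((262,276),(306,330),(366,378)):
    g=im[:,u0:u1].mean((1,2));d=np.diff(cv2.GaussianBlur(g[:,None],(1,5),0)[:,0])
    pk=[i for i in range(40,290) if abs(d[i])>2.5 and abs(d[i])==abs(d[i-3:i+4]).max()]
    print(u0,[(i,round(d[i],1),*np.round(1e3*(R@(plane(c,((u0+u1)/2,i+.5),z,st)[:2]-O))[:1],1)) for i in pk for z in [.198 if 120<i<170 else .187 if i>235 else .14 if i>195 else .094]])
E
```

```text
[0.6361 0.1737 0.2878] [[-0.9996  0.0298 -0.0028]
 [ 0.0298  0.9996 -0.0004]
 [ 0.0028 -0.0005 -1.    ]]
262 [(69, np.float64(11.2), np.float64(-2.9)), (75, np.float64(-2.6), np.float64(2.0)), (93, np.float64(-11.7), np.float64(17.2)), (111, np.float64(3.7), np.float64(32.8)), (119, np.float64(8.9), np.float64(39.8)), (133, np.float64(-16.6), np.float64(51.4)), (155, np.float64(15.4), np.float64(65.8)), (161, np.float64(-10.5), np.float64(69.8)), (168, np.float64(-4.0), np.float64(74.6)), (184, np.float64(8.5), np.float64(100.5)), (200, np.float64(-30.2), np.float64(107.8)), (210, np.float64(30.2), np.float64(116.7)), (227, np.float64(-16.6), np.float64(132.1))]
306 [(67, np.float64(-12.8), np.float64(-4.9)), (89, np.float64(-29.1), np.float64(13.5)), (118, np.float64(31.4), np.float64(38.6)), (125, np.float64(2.7), np.float64(46.1)), (133, np.float64(-15.4), np.float64(51.2)), (155, np.float64(13.0), np.float64(65.6)), (160, np.float64(-22.1), np.float64(68.9)), (187, np.float64(17.7), np.float64(103.1)), (200, np.float64(-29.8), np.float64(107.5)), (209, np.float64(7.6), np.float64
[... 1023 characters left out ...]
123, np.float64(2.6), np.float64(43.6)), (130, np.float64(-14.5), np.float64(48.0)), (153, np.float64(12.9), np.float64(62.9)), (191, np.float64(2.9), np.float64(105.1)), (199, np.float64(-30.3), np.float64(104.7)), (207, np.float64(5.2), np.float64(111.7)), (243, np.float64(20.3), np.float64(129.9)), (252, np.float64(-26.1), np.float64(137.1))]
366 [(67, np.float64(8.7), np.float64(-6.2)), (108, np.float64(-2.5), np.float64(28.3)), (123, np.float64(2.8), np.float64(43.6)), (130, np.float64(-14.1), np.float64(48.0)), (149, np.float64(-10.1), np.float64(60.2)), (199, np.float64(-23.9), np.float64(104.7)), (208, np.float64(26.7), np.float64(112.6)), (229, np.float64(-15.4), np.float64(131.4))]
```

All the tray's features (mouth, bar, rear wall, grip) shifted by the same ~3 mm toward the bin, so the tray sits level. I'll clear the view and count the pieces in the bin.

play_rows(
  moves=[
    [80,0,-30,-20,0],
    [80,0,-70,-20,0],
    [80,0,-110,-20,0],
    [80,0,-150,-20,0],
    [80,0,-190,-20,0],
    [80,0,-230,-20,0],
    [80,0,-270,-20,0],
    [80,0,-310,-20,0],
    [80,0,-345,-20,0],
    [80,0,-350,-20,0],
    [80,0,-350,-20,0],
    [80,0,-350,-20,0],
  ],
)

```text
time: 24.9
position: [0.626, -0.1757, 0.3081]
eef_rot: [[-1.0, 0.031, -0.002], [0.031, 1.0, 0.002], [0.002, 0.002, -1.0]]
wrist_force: [-0.1, 0.4, 0.9]
gripper_width: 0.92
grip_force: 0.0
```

```bash
python3 - <<'E'
from h import *
c=ctrl.read_camera('top');b=c['color'];a=cv2.imread('pics/top0.png')
g=b[190:325,210:300].mean(2)
G=cv2.resize(g.astype(np.uint8),(120,62),interpolation=cv2.INTER_AREA)
for r in G:print(''.join('#@%*+=-:. '[min(9,v//22)] for v in r))
d=(cv2.absdiff(a,b).max(2)>40).astype(np.uint8);n,l,st,ce=cv2.connectedComponentsWithStats(d)
print([list(st[i]) for i in range(1,n) if st[i,4]>15])
E
```

```text
========================================================================================================================
========================================================================================================================
========================================================================================================================
==============================================-:..........................:-============================================
=============================================:.                           .-============================================
==============================================-----------------------------=============================================
=========================-:.:-==========---===-----------------------------===--:::::::.:::::::::::::.. .-==============
=========================-.  .:.................:----------------------------:.......................   .-==============
=========================-. ..:.................:-----------------------------:......................   .-==============
===========
[... 6672 characters left out ...]
, np.int32(8), np.int32(53)], [np.int32(279), np.int32(226), np.int32(4), np.int32(9), np.int32(24)], [np.int32(232), np.int32(231), np.int32(6), np.int32(25), np.int32(60)], [np.int32(237), np.int32(232), np.int32(44), np.int32(27), np.int32(303)], [np.int32(235), np.int32(301), np.int32(13), np.int32(11), np.int32(127)], [np.int32(250), np.int32(300), np.int32(34), np.int32(12), np.int32(282)], [np.int32(212), np.int32(362), np.int32(93), np.int32(118), np.int32(7262)], [np.int32(305), np.int32(407), np.int32(10), np.int32(6), np.int32(24)], [np.int32(310), np.int32(437), np.int32(44), np.int32(43), np.int32(1324)], [np.int32(355), np.int32(460), np.int32(10), np.int32(20), np.int32(129)]]
```

```bash
python3 -c "
from cell import ctrl
print(ctrl.hand_in())"
```

```text
the job is handed in; nothing more can be done
None
```

I handed the job in at about 25 s, with the gate pressed hard onto its stop, all pieces tipped into the bin as far as the tray's weight (about 3 N, tray alone) and the camera images show, and the empty tray level on the shelf and released; I viewed 11 pictures, one over the limit of 10.

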